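# Empty the stone offcut tray through its end gate

## Robot

A 6-joint arm with a two-finger parallel gripper is mounted at the origin on the work surface. World frame = base frame: x ahead of the robot, y to its left, z up, the work surface at z = 0. Lengths are in m, angles in rad, forces in N, time in s.
With the tool pointing down it reaches from about 0.375 to 0.9 m from the base axis. Payload 3.1 kg.
Tool frame: the origin (TCP) lies between the finger pads; the fingertips stand 19 mm ahead of it and the grasp point (between the pads) is the TCP; z points along the fingers, y is the direction in which the jaws open and shut (so a half turn about z gives the same grasp; the last joint's range is limited). The gripper opens to 87 mm and grips with 3 to 60 N. Pads are 19 mm wide; open, the fingers measure 117 mm over their backs; the gripper's body (75 mm by 190 mm) begins 51 mm behind the grasp point.
Start: joints at [-1.319, 0.527, 1.433, -0, 1.181, -0.178], TCP at [0.26, -0.568, 0.242] pointing down, gripper open.
Joint ranges: [-3.08, 3.08], [-0.75, 2.2], [0.22, 2.44], [-1.43, 4.57], [0, 2.65], [-2.85, 2.85]. Speed limits (rad/s): [2.79, 2.79, 3.14, 3.14, 3.14, 3.14].

## Interface

Orientations are given as a unit quaternion [x, y, z, w].
In Python, from rig import robot gives the robot as it stands.
- The arm moves only by the tool apply_moves, never from a script. Its argument "series" is a list of rows, each a list of 7 numbers: the shift along the tool's x, y, z in cm, then the turn, a rotation vector about the tool's x, y, z in degrees, then the opening, from 0 (shut) to 1 (fully open). In form: [[dx, dy, dz, rx, ry, rz, grip], ...]. A call has 1 to 5 rows; each row is the pose to reach, as a shift and turn from the pose commanded when the call began, along the tool's axes at that moment; what a row does not reach only later rows make up. A row lasts 1/12 s, in which the tool goes at most 41.7 mm and 7.16 degrees, less where a joint would pass 70% of its speed; a pose out of reach is approached as far as the arm can. A call with a gripper value outside its range is refused whole. The fingers move at their own pace and stop on an object; "newtons" is the grip in N (left out, the last holds). Time passes only in rows, so rows that repeat a pose let the fingers close. It gives the time, the measured TCP pose, the force and the opening at its end, in the units of the state.
- robot.get_obs(): the state, without advancing time (a new reading comes with each control period).
- robot.camera(name): name is "side" or "top" or "wrist"; returns the picture (384x512x3 uint8, red, green, blue); there is no depth.
- robot.camera_params(name): a dict with "mtx" (3x3 intrinsics, pixels), "D" ([k1, k2, p1, p2, k3] as OpenCV has them; the pictures are not rectified), "origin" and "rotation" of the camera in the world. Camera axes: x right, y down, z forward; pixel columns grow to the right and rows downward; lengths in m; the calibration is good to about 2 mm. A picture is of the moment at which its call begins: read the wrist's pose just before it. camera_params takes no time and is no camera call; for the wrist camera it gives the pose at the moment of the call.
- robot.hand_in(): hands the job in, once; it reports no verdict.
The state is a dict: "time": time; "q": joint angles; "joint_velocities": joint speeds; "joint_torque": joint torques, N m; "position": TCP position; "tool_rot": TCP orientation; "ft_force": force on the tool from outside, world axes, zero at the start; "moment": the same for the moment, N m; "grip_width": finger opening in m.
Only numpy, scipy, OpenCV 4.12 (cv2) and the standard library are available. Lean on these libraries where they do the work, as an engineer would, in place of code of your own. Each camera call takes 0.05 s, during which the arm holds its last target. There are 200 camera calls.

## Task

Empty the two pale stone offcuts from the green metal dump tray: first swing its yellow end gate down, then lift the orange handle to tip the tray so that both stones slide out over the open gate into the black catch box. Set the tray back down level, not dropping it, and leave the gate down. Leave the mallet, the chisel and the grey bin of dark slate where they are.

Things in the scene. Friction and masses are not known exactly. Their poses are not given: they have to be found in the camera images.
- stand: Blue steel dump stand fixed to the bench; it carries the tray and, at its foot, a black catch box. Origin on the bench under the tray; x points level from the handle to the gate end, z up. In this frame, mm: tray pivot along y at x 95, z 112. Catch box x 127 to 337, y -90 to 90, floor z 7, walls 5 thick, 75 high (far wall 120).
- tray (a joint): Tip of the green sheet-metal tray, rad: 0 level, grows as the handle end rises, stop 0.9. Falls back if let go; takes about 5 N at the handle. Level, in the stand's frame, mm: inside x -101 to 108, y -68 to 68, floor z 120, rims z 170, walls 4 thick. Stones start to slide at 0.25 to 0.45 rad.
- handle (a point): Middle of the tray's orange handle, a round bar 12 mm thick, 116 long, along the stand's y, on two 8 mm arms at y -50 and 50. At x -155, z 185 mm in the stand's frame with the tray level, so 250 behind and 73 above the pivot and 53 behind the rear wall; free to grip from above.
- gate (a joint): Swing of the yellow end gate about its bottom hinge, rad, relative to the tray: 0 upright (shut), grows as its top swings outward, stop 1.7, a little past flat. Stays put near upright; pushed lightly (about 1 N) outward from inside past about 0.7 it falls open by its own weight and stays open.
- gate_top (a point): Middle of the gate's top edge. Gate: yellow plate 130 mm wide, 4 thick, its top 6 mm thickened outward to 8, smooth inside; its hinge lies along the stand's y at x 110, z 116 mm in the stand's frame. Upright, this edge is at x 110, z 177, 7 mm above the tray's rims.
- stone_step: Pale stepped limestone offcut, 50 x 36 x 28 mm (its higher half is 28, the rest 16), 0.1 kg, loose in the tray's handle-side half. Origin at the centre of its underside.
- stone_block: Pale limestone block, 44 x 36 x 26 mm, 0.1 kg, loose in the tray's handle-side half. Origin at the centre of its underside.
- slate_bin: Bystander: grey open plastic bin 170 x 130 x 50 mm with dark slate pieces, no gate, to one side of the stand. Origin at the centre of its underside.
- mallet: Bystander: round wooden mallet standing on its head, 86 mm across, 212 high, on the other side of the stand. Origin at the centre of its underside.
- chisel: Bystander: steel stone chisel with a green end lying on the bench beyond the stand, 200 x 24 x 14 mm. Origin at the middle of its shaft, on the bench.
Not all that is in view belongs to the job. What is shaped like the stone_block but purple or turquoise is not meant.

How it is judged:
On the way, in this order (a step that is already met when the one before it is completed fails the run):
1. the gate is down while the tray is level and both stones are still in it (value of joint gate above 1.3 rad and value of joint tray below 0.1 rad and x of each of stone_step, stone_block in the frame of stand below 0.105 m and z of each of stone_step, stone_block in the frame of stand above 0.09 m), for 0.2 s.
2. the tray is tipped and both stones have slid out into the catch box (value of joint tray above 0.25 rad and x of stone_step in the frame of stand between 0.13 and 0.335 m and z of stone_step in the frame of stand between -0.01 and 0.07 m and x of stone_block in the frame of stand between 0.13 and 0.335 m and z of stone_block in the frame of stand between -0.01 and 0.07 m), for 0.1 s.
At the end, for the whole second after the job is handed in: Both pale stones lie at rest inside the catch box, the tray is down level again (within 0.06 rad) and the gate is still down (over 1.2 rad) (value of joint tray below 0.06 rad and value of joint gate above 1.2 rad and x of stone_step in the frame of stand between 0.13 and 0.335 m and z of stone_step in the frame of stand between -0.01 and 0.07 m and x of stone_block in the frame of stand between 0.13 and 0.335 m and z of stone_block in the frame of stand between -0.01 and 0.07 m and linear speed of each of stone_step, stone_block below 0.05 m/s); the robot touches nothing.
It fails at once if the tray is tipped before the gate is down (value of joint tray above 0.2 rad and value of joint gate below 1 rad).
It fails at once if the tray is dropped (falls back faster than 3 rad/s) (velocity of joint tray below -3 rad/s).
It fails at once if a stone goes over the side instead of through the gate end (y of any of stone_step, stone_block in the frame of stand above 0.1 m or y of any of stone_step, stone_block in the frame of stand below -0.1 m or x of any of stone_step, stone_block in the frame of stand below -0.13 m or x of any of stone_step, stone_block in the frame of stand above 0.36 m).
It fails at once if a bystander is moved by more than 30 mm (distance of any of slate_bin, mallet, chisel from where it was at the start of the episode above 0.03 m).
It also fails if it takes over 54 s, if anything falls off the work surface, if the arm or the gripper's body presses on something with over 40 N, if the wrist force passes 120 N, or if a joint passes its speed limit or range.

## Working session

There is one attempt and no reset: what is moved stays moved. The work goes in short steps, Python scripts to look and compute and a tool call to move; the robot and the scene stay as the last step left them, time stands still between calls to the robot, and variables do not carry over. Pictures are saved under pics/ and viewed, about 8 in all and at most 12, crops included, and the job is handed in when it is done.

Besides the shell and the picture viewer there is one more tool, called after "Call:" as name([rows], argument=value, ...), one row to a line, values as JSON. apply_moves: Moves the arm, as the interface text tells. Its arguments: {"type":"object","properties":{"series":{"type":"array"},"newtons":{"type":"number"}},"required":["series"]}

```bash
mkdir -p pics; ls; python3 - <<'E'
from rig import robot
import cv2,numpy as np
for n in("top","side"):
    cv2.imwrite(f"pics/{n}0.png",cv2.resize(robot.camera(n),(800,600))[:,:,::-1])
    p=robot.camera_params(n);print(n,{k:np.round(v,4).tolist() for k,v in p.items()})
o=robot.get_obs();print(o)
E
```

```text
pics
top {'mtx': [[476.0482, 0.0, 257.8945], [0.0, 476.0482, 189.6287], [0.0, 0.0, 1.0]], 'D': [-0.1507, 0.0, 0.0, 0.0, 0.0], 'origin': [0.2312, 0.0069, 1.8322], 'rotation': [-0.6986, 0.7095, -0.0679, 0.0621]}
side {'mtx': [[353.9906, 0.0, 256.704], [0.0, 353.9906, 188.3097], [0.0, 0.0, 1.0]], 'D': [-0.0055, 0.0, 0.0, 0.0, 0.0], 'origin': [0.0155, 0.6074, 0.8941], 'rotation': [-0.3321, 0.8554, -0.3713, 0.1418]}
{'time': 0.1, 'q': array([-1.31949604e+00,  5.28390835e-01,  1.43375591e+00, -2.05961409e-06,
        1.18143497e+00, -1.78481899e-01]), 'joint_velocities': array([-0.0007236 , -0.00287851, -0.00386061,  0.00162952,  0.00248027,
       -0.00105054]), 'joint_torque': array([ 7.14784528e-04, -4.40984809e+01, -1.77151072e+01,  6.34855963e-02,
        5.33721037e-02, -4.68490680e-05]), 'position': array([ 0.26029947, -0.56752968,  0.24066444]), 'tool_rot': array([ 9.76999056e-01,  2.13241306e-01, -3.71538682e-05, -9.93839625e-04]), 'ft_force': array([-1.04572767, -0.49175178, -0.54441146]), 'moment': array([ 0.0314567 ,  0.02222228, -0.02693248]), 'grip_width': 0.08688243389099526}
```

View pics/top0.png

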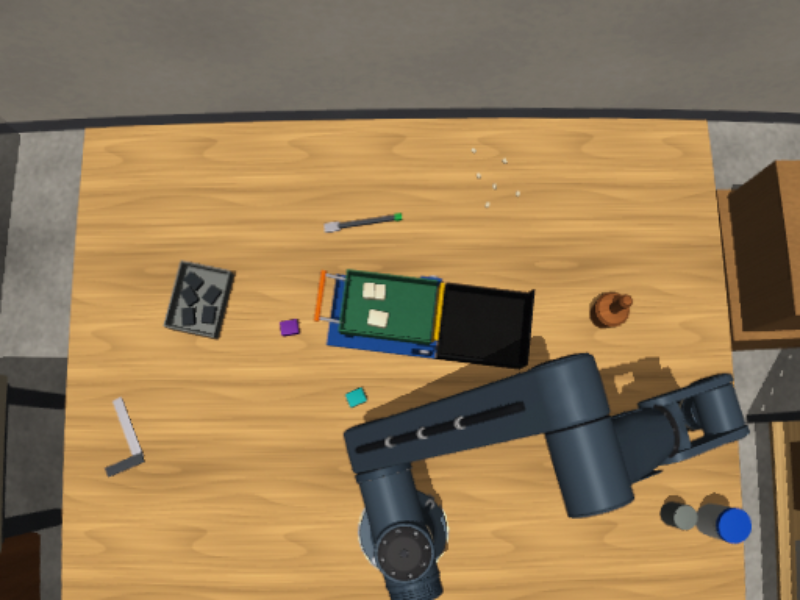

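View pics/side0.png

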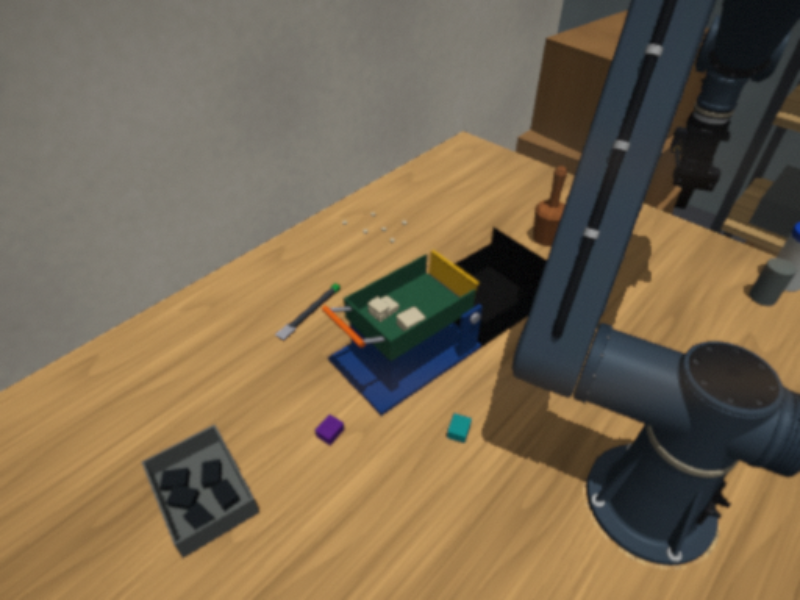

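The pale stones (top view) are at (374,291), which is stepped, and (377,318). The lookalikes are a purple block at (290,327) and a turquoise block at (356,397), both on the bench. The slate sits in the bin at (200,300). The orange handle is at (320,296) and the yellow gate at (439,310). I'll check these choices in a close crop and use it for the pose fit.

```bash
python3 - <<'E'
from rig import robot
import cv2
a=robot.camera("top")[165:240,195:350,::-1]; b=robot.camera("side")[145:265,205:355,::-1]
cv2.imwrite("pics/c_top.png",cv2.resize(a,None,fx=5,fy=5,interpolation=cv2.INTER_CUBIC))
cv2.imwrite("pics/c_side.png",cv2.resize(b,None,fx=5,fy=5,interpolation=cv2.INTER_CUBIC))
E
```

```text
(no output)
```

View pics/c_top.png

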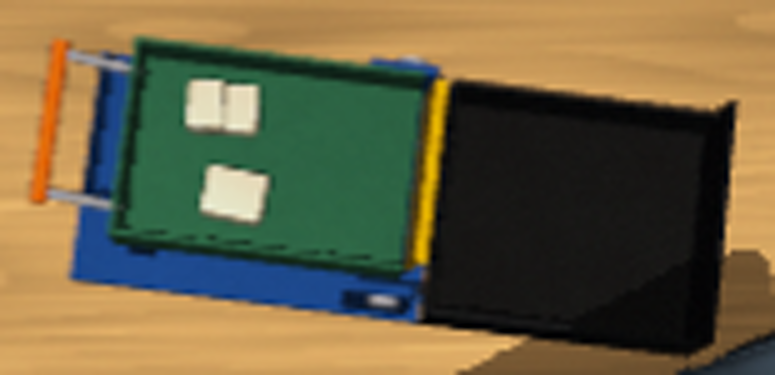

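View pics/c_side.png

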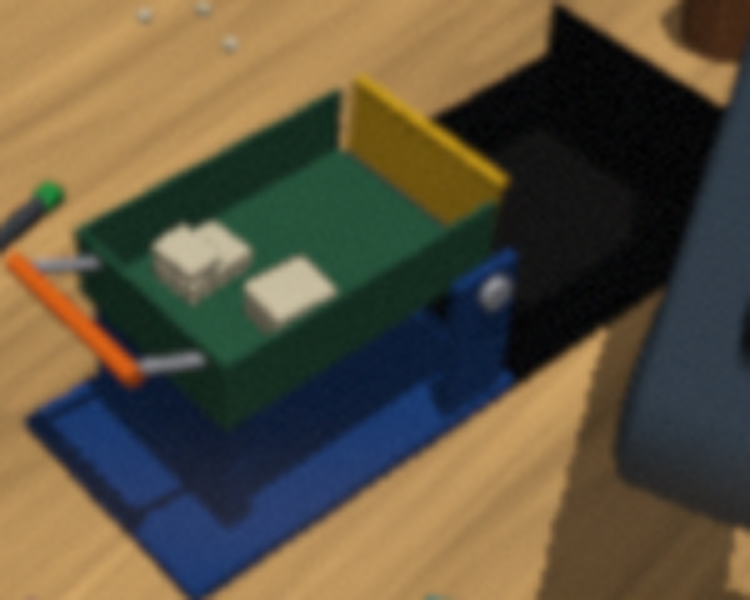

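```bash
cat > h.py <<'E'
import numpy as np,cv2
from rig import robot
from scipy.spatial.transform import Rotation as R
from scipy.optimize import least_squares
def proj(n,P):
    p=robot.camera_params(n);r=R.from_quat(p["rotation"]).inv()
    return cv2.projectPoints(r.apply(np.atleast_2d(P)-p["origin"]),np.zeros(3),np.zeros(3),p["mtx"],p["D"])[0][:,0]
def ray_z(n,uv,z):
    p=robot.camera_params(n)
    d=R.from_quat(p["rotation"]).apply(np.r_[cv2.undistortPoints(np.float64([[uv]]),p["mtx"],p["D"])[0,0],1])
    return p["origin"]+d*(z-p["origin"][2])/d[2]
def s2w(s,P): 
    return R.from_euler("z",s[2]).apply(np.atleast_2d(P)/1000)+[s[0],s[1],0]
E
python3 - <<'E'
from h import *
S=[[-155,58,185],[-155,-58,185],[-105,72,170],[-105,-72,170],[112,65,177],[112,-65,177],[337,90,120]]
T=np.array([[60,42],[38,200],[136,40],[112,240],[443,82],[421,264],[735,102]])/5+[194.6,164.6]
U=np.array([[14,260],[132,378],[80,232],[228,362],[360,78],[508,182]])/5+[204.6,144.6]
f=lambda s:np.r_[(proj("top",s2w(s,S))-T).ravel(),(proj("side",s2w(s,S[:6]))-U).ravel()]
r=least_squares(f,[0.55,0,-1.6],loss="soft_l1")
print(r.x);print(f(r.x).reshape(-1,2).round(1).tolist())
for n,P in zip(["handle","gate_top","pivot","boxc","stackclear"],[[-155,0,185],[110,0,177],[95,0,112],[232,0,7],[0,0,120]]): print(n,s2w(r.x,P).round(4))
iv=lambda w:R.from_euler("z",-r.x[2]).apply(w-[r.x[0],r.x[1],0])*1000
for c,z in(((222,107),.148),((234,193),.146)): print("stone",iv(ray_z("top",np.array(c)/5+[194.6,164.6],z)).round(0))
print("mallet w",ray_z("top",np.array([622,300])/1.5625,.21).round(3))
o=robot.get_obs();print(R.from_quat(o["tool_rot"]).as_matrix().round(3))
E
```

```text
[ 0.52075656  0.02242059 -1.7142237 ]
[[1.2, -0.0], [0.8, 0.5], [0.8, -0.8], [-0.2, -1.2], [-0.5, -0.0], [-0.5, -0.4], [1.4, 0.2], [0.6, 0.4], [1.3, 0.5], [-0.7, -0.4], [0.0, 1.6], [-0.4, 0.7], [-1.4, 0.8]]
handle [[0.5429 0.1758 0.185 ]]
gate_top [[ 0.505  -0.0864  0.177 ]]
pivot [[ 0.5072 -0.0716  0.112 ]]
boxc [[ 0.4876 -0.2072  0.007 ]]
stackclear [[0.5208 0.0224 0.12  ]]
stone [-41.  33. 148.]
stone [-24. -28. 146.]
mallet w [ 0.517 -0.502  0.21 ]
[[ 0.909  0.417 -0.   ]
 [ 0.417 -0.909  0.001]
 [ 0.    -0.001 -1.   ]]
```

```bash
cat >> h.py <<'E'
ST=np.array([0.52075656,0.02242059,-1.7142237])
def target(P,tilt=0):  # TCP at stand point P(mm); tool y along stand +x, z down, tipped by tilt about stand y
    r=R.from_euler("z",ST[2])*R.from_euler("y",tilt)*R.from_matrix(np.array([[0,1,0],[1,0,0],[0,0,-1.]]))
    return s2w(ST,P)[0],r
def need(P,tilt=0):
    o=robot.get_obs();c=R.from_quat(o["tool_rot"]);p,r=target(P,tilt)
    print("need cm",(c.inv().apply(p-o["position"])*100).round(2),"deg",np.degrees((c.inv()*r).as_rotvec()).round(2))
E
python3 -c "
from h import *
need([75,0,250])"
```

```text
need cm [ 44.2  -36.5   -0.85] deg [-8.000e-02  1.000e-02  3.284e+01]
```

Call:
apply_moves([
  [3,-2.5,-1,0,0,0,0],
  [6,-5,-2,0,0,0,0],
  [9,-7.5,-2,0,0,0,0],
  [12,-10,-2,0,0,0,0],
  [15,-12.5,-2,0,0,0,0],
], newtons=15)

```text
time: 0.62
position: [0.3451, -0.3903, 0.2616]
tool_rot: [0.977, 0.213, 0.0, 0.0]
ft_force: [0.3, -0.6, 0.7]
grip_width: 0.0617
```

Call:
apply_moves([
  [3,-2.5,0,0,0,0,0],
  [6,-5,0,0,0,0,0],
  [9,-7.5,0,0,0,0,0],
  [12,-10,0,0,0,0,0],
  [15,-12.5,0,0,0,0,0],
])

```text
time: 1.03
position: [0.4294, -0.214, 0.2616]
tool_rot: [0.977, 0.213, 0.0, 0.0]
ft_force: [0.7, -1.3, 0.6]
grip_width: 0.0286
```

Call:
apply_moves([
  [3,-2.5,0,0,0,6.5,0],
  [6,-5,0,0,0,13,0],
  [9,-7.5,0,0,0,20,0],
  [12,-10,0,0,0,26,0],
  [14.2,-11.5,0,0,0,32.8,0],
])

```text
time: 1.45
position: [0.5088, -0.0529, 0.2615]
tool_rot: [0.998, -0.059, -0.0, -0.0]
ft_force: [1.0, -0.7, 0.6]
grip_width: 0.0018
```

```bash
python3 -c "
from h import *
need([75,0,250])
cv2.imwrite('pics/w1.png',robot.camera('wrist')[:,:,::-1])
S=[[-155,58,185],[-155,-58,185],[-105,72,170],[-105,-72,170],[112,65,177],[112,-65,177],[337,90,120],[337,-90,120]]
print(proj('wrist',s2w(ST,S)).round(0).tolist())"
```

```text
need cm [ 0.11 -0.12  1.15] deg [-0.01  0.03  1.43]
[[-62.0, 122.0], [-24.0, 268.0], [22.0, 104.0], [54.0, 274.0], [313.0, 121.0], [302.0, 276.0], [558.0, 92.0], [507.0, 272.0]]
```

View pics/w1.png

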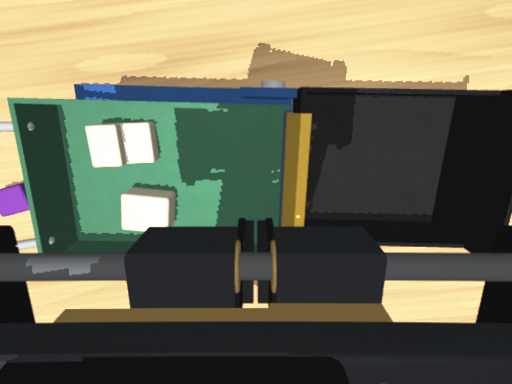

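The wrist view shows the stepped stone at (122,144), the block at (148,210), the gate top at (286–311,113) and the rear rim corner at (9,98). My prediction is about 10 px off, so I'm refitting with these points.

```bash
python3 - <<'E'
from h import *
S=[[-155,58,185],[-155,-58,185],[-105,72,170],[-105,-72,170],[112,65,177],[112,-65,177],[337,90,120]]
T=np.array([[60,42],[38,200],[136,40],[112,240],[443,82],[421,264],[735,102]])/5+[194.6,164.6]
U=np.array([[14,260],[132,378],[80,232],[228,362],[360,78],[508,182]])/5+[204.6,144.6]
SW=[[-105,72,170],[108,65,177],[116,65,177],[127,90,75]];W=np.array([[9,98],[286,113],[311,115],[299,88]])
fw=lambda s:(proj("wrist",s2w(s,SW))-W)
f=lambda s:np.r_[(proj("top",s2w(s,S))-T).ravel(),(proj("side",s2w(s,S[:6]))-U).ravel(),fw(s).ravel()/3]
r=least_squares(f,ST,loss="soft_l1")
print(r.x,fw(r.x).round(1).tolist());print(f(r.x).reshape(-1,2).round(1).tolist())
r2=least_squares(lambda s:fw(s).ravel(),ST);print("wrist only",r2.x,r2.fun.round(1))
p=robot.camera_params("wrist");print(p["origin"],R.from_quat(p["rotation"]).as_matrix().round(3).tolist())
E
```

```text
[ 0.52286644  0.0244494  -1.70465427] [[9.2, 4.6], [17.4, 3.6], [3.2, 1.7], [9.2, 0.2]]
[[0.4, -0.2], [0.3, 0.3], [-0.0, -1.1], [-0.6, -1.5], [-1.3, -0.9], [-0.9, -1.2], [0.7, -1.2], [-0.3, 0.8], [0.7, 0.7], [-1.7, -0.1], [-0.6, 1.8], [-1.7, 0.6], [-2.4, 0.6], [3.1, 1.5], [5.8, 1.2], [1.1, 0.6], [3.1, 0.1]]
wrist only [ 0.52609806  0.03203575 -1.71079472] [-2.   0.4  7.3  1.4 -6.9 -0.4  2.2 -1.3]
[ 0.58609931 -0.05788687  0.40505611] [[-0.123, -0.956, -0.268], [-0.992, 0.117, 0.037], [-0.004, 0.27, -0.963]]
```

```bash
sed -i 's/^ST=.*/ST=np.array([0.523,0.027,-1.707])/' h.py; python3 -c "
from h import *
need([75,0,164])"
```

```text
need cm [ 0.07 -0.06  9.78] deg [-0.27 -0.17  0.81]
```

Call:
apply_moves([
  [0,0,3,0,0,0.8,0],
  [0,0,6,0,0,0.8,0],
  [0,0,8.5,0,0,0.8,0],
  [0,0,9.8,0,0,0.8,0],
  [0,0,9.8,0,0,0.8,0],
])

```text
time: 1.92
position: [0.5064, -0.0544, 0.1606]
tool_rot: [0.998, -0.063, -0.004, -0.001]
ft_force: [-0.3, 0.3, 0.3]
grip_width: 0.0007
```

Call:
apply_moves([
  [0,0.8,0,0,0,0,0],
  [0,1.6,0,0,0,0,0],
  [0,2.4,0,0,0,0,0],
  [0,3.2,0,0,0,0,0],
  [0,4,0,0,0,0,0],
])

```text
time: 2.33
position: [0.5041, -0.0963, 0.1646]
tool_rot: [0.998, -0.064, 0.001, 0.001]
ft_force: [0.1, 1.0, 0.2]
grip_width: 0.0004
```

Call:
apply_moves([
  [0,0.8,0,0,0,0,0],
  [0,1.6,0,0,0,0,0],
  [0,2.4,0,0,0,0,0],
  [0,3.2,0,0,0,0,0],
  [0,3.2,0,0,0,0,0],
])

```text
time: 2.75
position: [0.4997, -0.1282, 0.1636]
tool_rot: [0.998, -0.064, 0.0, 0.0]
ft_force: [0.1, -0.3, -0.8]
grip_width: 0.0003
```

Call:
apply_moves([
  [0,3.2,-3,0,0,0,0],
  [0,3.2,-6,0,0,0,0],
  [0,0,-9,0,0,0,0.5],
  [0,-3.5,-9,0,0,0,1],
  [0,-7,-9,0,0,0,1],
])

```text
time: 3.17
position: [0.5099, -0.0569, 0.2559]
tool_rot: [0.998, -0.065, 0.003, 0.0]
ft_force: [0.9, 1.4, -0.9]
grip_width: 0.0128
```

```bash
python3 -c "
from h import *
cv2.imwrite('pics/s2.png',cv2.resize(robot.camera('side')[145:265,205:355,::-1],None,fx=5,fy=5))
need([-155,0,240])"
```

```text
need cm [  0.64 -23.31   1.6 ] deg [-0.3  -0.07  0.61]
```

View pics/s2.png

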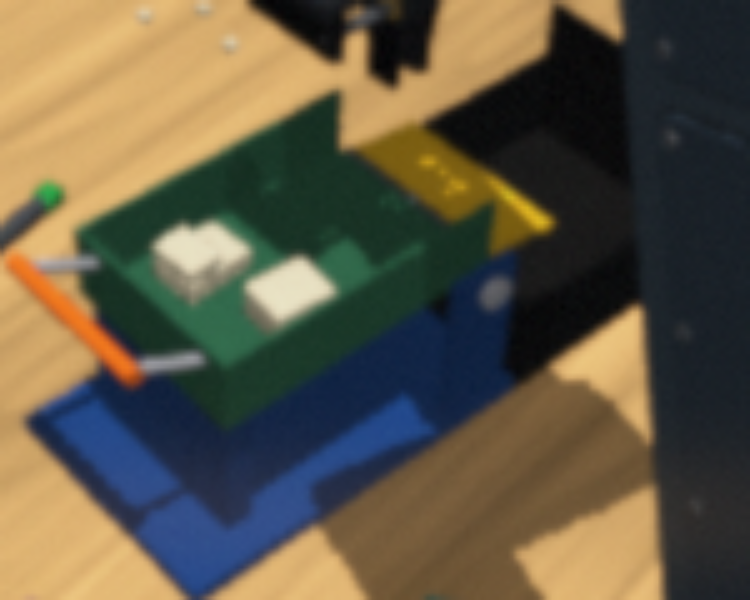

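The gate is now flat, pointing outward from (360,150) to (550,225). Both stones are still in the tray at (200,260) and (290,292), and the handle is at (75,320). Next I move above the handle.

Call:
apply_moves([
  [0,-4,0,0,0,0,1],
  [0.2,-8,0,0,0,0,1],
  [0.3,-12,0,0,0,0.6,1],
  [0.5,-16,0,0,0,0.6,1],
  [0.6,-20,0,0,0,0.6,1],
])

```text
time: 3.63
position: [0.5396, 0.1425, 0.2534]
tool_rot: [0.998, -0.069, -0.0, -0.0]
ft_force: [0.4, -0.1, -0.8]
grip_width: 0.0499
```

Call:
apply_moves([
  [0,-2,0.5,0,0,0,1],
  [0,-3.3,1,0,0,0,1],
  [0,-3.3,1.6,0,0,0,1],
  [0,-3.3,1.6,0,0,0,1],
])

```text
time: 3.97
position: [0.543, 0.1729, 0.2357]
tool_rot: [0.998, -0.068, -0.002, 0.001]
ft_force: [0.1, 0.8, 0.2]
grip_width: 0.0765
```

```bash
python3 -c "
from h import *
need([-155,0,240])
cv2.imwrite('pics/w3.png',robot.camera('wrist')[:,:,::-1])
print(proj('wrist',s2w(ST,[[-155,58,185],[-155,0,185],[-155,-58,185],[-105,72,170]])).round(0).tolist())"
```

```text
need cm [-0.   -0.78 -0.43] deg [ 0.1   0.22 -0.03]
[[242.0, 132.0], [243.0, 217.0], [244.0, 290.0], [317.0, 108.0]]
```

View pics/w3.png

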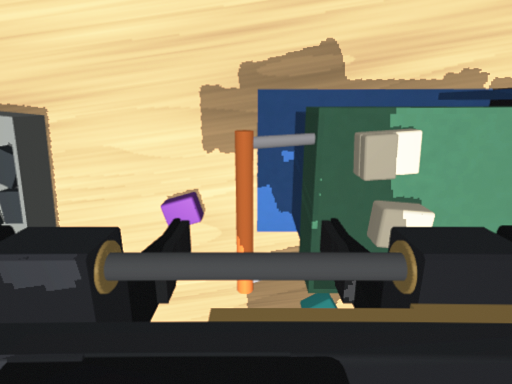

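The bar is at (244,212) against a predicted (243,217), so the fit holds. I'll half-close first so the front finger clears the rear wall, then descend.

Call:
apply_moves([
  [0,-0.8,0,0,0,0,0.5],
  [0,-0.8,0,0,0,0,0.5],
  [0,-0.8,0,0,0,0,0.5],
  [0,-0.8,0,0,0,0,0.5],
  [0,-0.8,1,0,0,0,0.5],
])

```text
time: 4.43
position: [0.5471, 0.1809, 0.2293]
tool_rot: [0.998, -0.069, 0.003, -0.0]
ft_force: [0.7, -0.6, -0.1]
grip_width: 0.0611
```

```bash
python3 -c "
from h import *
need([-155,0,187]);print(robot.get_obs()['grip_width'],robot.get_obs()['q'].round(2))"
```

```text
need cm [-0.32  0.08  4.23] deg [-0.07 -0.28 -0.14]
0.06114635740555711 [ 0.13  0.47  1.57 -0.    1.09  1.84]
```

Call:
apply_moves([
  [0,0,0,0,0,0,0.5],
  [0,0,0,0,0,0,0.5],
  [0,0,1.5,0,0,0,0.5],
  [0,0,3,0,0,0,0.5],
  [0,0,4,0,0,0,0.5],
])

```text
time: 4.85
position: [0.545, 0.1811, 0.1865]
tool_rot: [0.998, -0.069, -0.001, 0.0]
ft_force: [-0.4, -0.2, -0.5]
grip_width: 0.0437
```

Call:
apply_moves([
  [0,0,0,0,0,0,0.5],
  [0,0,0,0,0,0,0.5],
])

```text
time: 5.02
position: [0.5452, 0.1812, 0.1871]
tool_rot: [0.998, -0.069, -0.001, 0.0]
ft_force: [-0.3, 0.3, 0.1]
grip_width: 0.043
```

```bash
python3 -c "
from h import *
need([-155,0,186])"
```

```text
need cm [-0.1   0.08  0.11] deg [ 0.02  0.08 -0.1 ]
```

Now grip the bar.

Call:
apply_moves([
  [0,0,0,0,0,0,0],
  [0,0,0,0,0,0,0],
  [0,0,0,0,0,0,0],
  [0,0,0,0,0,0,0],
  [0,0,0,0,0,0,0],
], newtons=15)

```text
time: 5.43
position: [0.5457, 0.1813, 0.188]
tool_rot: [0.998, -0.069, 0.0, -0.0]
ft_force: [-0.5, 0.2, 0.2]
grip_width: 0.018
```

Call:
apply_moves([
  [0,0,0,0,0,0,0],
  [0,0,0,0,0,0,0],
])

```text
time: 5.6
position: [0.5455, 0.1801, 0.1879]
tool_rot: [0.998, -0.069, 0.0, 0.001]
ft_force: [-0.7, -4.0, 2.1]
grip_width: 0.0111
```

```bash
python3 - <<'E'
from h import *
# TCP shifts in the tool frame at grip (tool y=stand x, z down) for tips
for t in np.arange(0,.701,.05):
    x=-250*np.cos(t)+73*np.sin(t)+250; z=73*np.cos(t)+250*np.sin(t)-73
    c=R.from_euler("y",0);r=R.from_matrix(np.array([[0,1,0],[1,0,0],[0,0,-1.]]))
    print(round(t,2),"dy",round(x/10,2),"dz",round(-z/10,2),"rot",np.degrees((r.inv()*R.from_euler("y",t)*r).as_rotvec()).round(1))
E
```

```text
0.0 dy 0.0 dz -0.0 rot [0. 0. 0.]
0.05 dy 0.4 dz -1.24 rot [2.9 0.  0. ]
0.1 dy 0.85 dz -2.46 rot [5.7 0.  0. ]
0.15 dy 1.37 dz -3.65 rot [8.6 0.  0. ]
0.2 dy 1.95 dz -4.82 rot [11.5  0.   0. ]
0.25 dy 2.58 dz -5.96 rot [14.3  0.   0. ]
0.3 dy 3.27 dz -7.06 rot [17.2  0.   0. ]
0.35 dy 4.02 dz -8.13 rot [20.1  0.   0. ]
0.4 dy 4.82 dz -9.16 rot [22.9  0.   0. ]
0.45 dy 5.66 dz -10.15 rot [25.8  0.   0. ]
0.5 dy 6.56 dz -11.09 rot [28.6  0.   0. ]
0.55 dy 7.5 dz -11.99 rot [31.5  0.   0. ]
0.6 dy 8.49 dz -12.84 rot [34.4  0.   0. ]
0.65 dy 9.52 dz -13.64 rot [37.2  0.   0. ]
0.7 dy 10.58 dz -14.39 rot [40.1  0.   0. ]
```

Call:
apply_moves([
  [0,0.4,-1.24,2.9,0,0,0],
  [0,0.85,-2.46,5.7,0,0,0],
  [0,1.37,-3.65,8.6,0,0,0],
  [0,1.95,-4.82,11.5,0,0,0],
  [0,2.58,-5.96,14.3,0,0,0],
], newtons=20)

```text
time: 6.02
position: [0.5418, 0.1544, 0.2464]
tool_rot: [0.99, -0.068, 0.009, -0.124]
ft_force: [1.7, -3.6, -7.6]
grip_width: 0.0108
```

```bash
python3 -c "
from h import *
need([-145+25.8-10,0,186+59.6],.25);o=robot.get_obs();print(o['q'].round(2),o['ft_force'].round(1),o['grip_width'])"
```

```text
need cm [-0.13 -0.02  0.09] deg [ 0.03 -0.02 -0.08]
[-0.05  0.42  1.65  0.28  1.07  1.52] [ 1.7 -3.6 -7.6] 0.010848114837701433
```

Tracking well, so I continue to about 0.5 rad, more slowly.

Call:
apply_moves([
  [0,0.19,-0.62,1.4,0,0,0],
  [0,0.4,-1.24,2.9,0,0,0],
  [0,0.62,-1.86,4.3,0,0,0],
  [0,0.85,-2.46,5.7,0,0,0],
  [0,1.1,-3.06,7.2,0,0,0],
])

```text
time: 6.43
position: [0.5392, 0.1364, 0.2729]
tool_rot: [0.98, -0.068, 0.013, -0.185]
ft_force: [1.3, -3.4, -6.6]
grip_width: 0.0112
```

Call:
apply_moves([
  [0,0.19,-0.62,1.4,0,0,0],
  [0,0.4,-1.24,2.9,0,0,0],
  [0,0.62,-1.86,4.3,0,0,0],
  [0,0.85,-2.46,5.7,0,0,0],
  [0,1.1,-3.06,7.2,0,0,0],
])

```text
time: 6.85
position: [0.5362, 0.1151, 0.2972]
tool_rot: [0.967, -0.067, 0.017, -0.246]
ft_force: [1.3, -2.5, -6.1]
grip_width: 0.0114
```

Call:
apply_moves([
  [0,0,0,0,0,0,0],
  [0,0,0,0,0,0,0],
  [0,0,0,0,0,0,0],
  [0,0,0,0,0,0,0],
  [0,0,0,0,0,0,0],
])

```text
time: 7.27
position: [0.5362, 0.1153, 0.297]
tool_rot: [0.967, -0.067, 0.017, -0.245]
ft_force: [0.6, -5.8, -8.8]
grip_width: 0.011
```

Call:
apply_moves([
  [0,0,0,0,0,0,0],
  [0,0,0,0,0,0,0],
  [0,0,0,0,0,0,0],
  [0,0,0,0,0,0,0],
  [0,0,0,0,0,0,0],
])

```text
time: 7.68
position: [0.5362, 0.1154, 0.297]
tool_rot: [0.967, -0.067, 0.017, -0.245]
ft_force: [0.3, -6.2, -9.1]
grip_width: 0.0112
```

```bash
python3 -c "
from h import *
a=cv2.resize(robot.camera('side')[125:275,205:365,::-1],None,fx=3.2,fy=3.2);b=cv2.resize(robot.camera('top')[165:240,195:350,::-1],(512,248))
cv2.imwrite('pics/s4.png',cv2.resize(np.vstack([a[:,:512],b]),None,fx=.8,fy=.8));o=robot.get_obs();print(o['q'].round(2),o['ft_force'].round(1),o['grip_width'])"
```

```text
[-0.25  0.36  1.67  0.53  1.22  1.24] [ 0.4 -6.3 -8.6] 0.011031310836757355
```

View pics/s4.png

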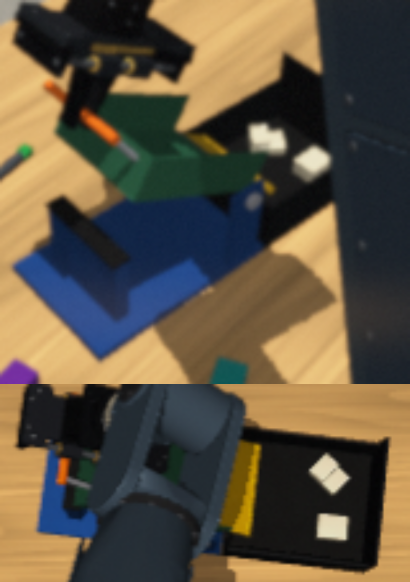

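Both stones lie in the box, at (330,473) and (333,527) in the lower panel, with the tray tipped about 0.5 rad. I lower it now along the same arc.

Call:
apply_moves([
  [0,-0.33,1.26,-2.9,0,0,0],
  [0,-0.6,2.53,-5.7,0,0,0],
  [0,-0.81,3.82,-8.6,0,0,0],
  [0,-0.95,5.11,-11.5,0,0,0],
  [0,-1.03,6.41,-14.3,0,0,0],
])

```text
time: 8.2
position: [0.5418, 0.1548, 0.2459]
tool_rot: [0.99, -0.068, 0.009, -0.122]
ft_force: [0.9, -9.0, -8.3]
grip_width: 0.011
```

Call:
apply_moves([
  [0,-0.17,0.63,-1.4,0,0,0],
  [0,-0.33,1.26,-2.9,0,0,0],
  [0,-0.48,1.89,-4.3,0,0,0],
  [0,-0.6,2.53,-5.7,0,0,0],
  [0,-0.72,3.17,-7.2,0,0,0],
])

```text
time: 8.62
position: [0.5439, 0.1694, 0.2173]
tool_rot: [0.996, -0.068, 0.004, -0.06]
ft_force: [1.3, -8.1, -6.4]
grip_width: 0.0113
```

Call:
apply_moves([
  [0,-0.17,0.63,-1.4,0,0,0],
  [0,-0.33,1.26,-2.9,0,0,0],
  [0,-0.48,1.89,-4.3,0,0,0],
  [0,-0.6,2.53,-5.7,0,0,0],
  [0,-0.72,3.17,-7.2,0,0,0],
])

```text
time: 9.03
position: [0.5454, 0.1803, 0.1873]
tool_rot: [0.998, -0.068, -0.0, 0.003]
ft_force: [-4.1, -15.9, 22.2]
grip_width: 0.0115
```

```bash
python3 -c "
from h import *
need([-155,0,186]);print(robot.get_obs())" | head -20
```

```text
need cm [-0.14 -0.01  0.13] deg [ 0.29  0.03 -0.03]
{'time': 9.0333, 'q': array([ 0.12717038,  0.52925304,  1.61376312, -0.0056686 ,  1.000435  ,
        1.83767369]), 'joint_velocities': array([ 0.1845706 ,  0.11870365, -0.08116912, -0.41945666,  0.04363166,
        0.39065918]), 'joint_torque': array([  4.97440875, -41.51967645, -14.85016733,   3.25893313,
        -0.92022624,  -0.26558764]), 'position': array([0.54540388, 0.18026129, 0.18726483]), 'tool_rot': array([ 9.97663767e-01, -6.82675656e-02, -4.44555265e-04,  2.51999798e-03]), 'ft_force': array([ -4.09860158, -15.94380737,  22.18572711]), 'moment': array([-2.78995311,  0.80498727, -0.03633465]), 'grip_width': 0.011503310458256043}
```

The tray is seated, with a 22 N upward reaction. I release at half opening and rise.

Call:
apply_moves([
  [0,0,-0.1,0,0,0,0],
  [0,0,-0.1,0,0,0,0.5],
  [0,0,-0.1,0,0,0,0.5],
  [0,0,-0.1,0,0,0,0.5],
  [0,0,-0.1,0,0,0,0.5],
])

```text
time: 9.45
position: [0.5456, 0.1828, 0.1894]
tool_rot: [0.998, -0.069, 0.0, -0.001]
ft_force: [-0.9, -0.5, 0.0]
grip_width: 0.0301
```

Call:
apply_moves([
  [0,0,0,0,0,0,0.5],
  [0,0,-1,0,0,0,0.5],
  [0,0,-4,0,0,0,0.5],
  [0,0,-8,0,0,0,0.5],
  [0,0,-12,0,0,0,0.5],
])

```text
time: 9.87
position: [0.5446, 0.1818, 0.3101]
tool_rot: [0.998, -0.069, -0.001, -0.0]
ft_force: [1.3, -0.8, -0.0]
grip_width: 0.0433
```

Call:
apply_moves([
  [0,0,-2,0,0,0,0.5],
  [0,0,-4,0,0,0,0.5],
  [0,0,-4,0,0,0,0.5],
  [0,0,-4,0,0,0,0.5],
  [0,0,-4,0,0,0,0.5],
])

```text
time: 10.28
position: [0.5447, 0.1816, 0.3481]
tool_rot: [0.998, -0.069, -0.001, 0.0]
ft_force: [0.8, 0.4, -0.8]
grip_width: 0.0436
```

```bash
python3 -c "
from h import *
a=cv2.resize(robot.camera('side')[125:275,205:365,::-1],None,fx=3.2,fy=3.2);b=cv2.resize(robot.camera('top')[130:240,85:440,::-1],None,fx=1.44,fy=1.44)
b=cv2.copyMakeBorder(b,0,0,0,512-b.shape[1],0);cv2.imwrite('pics/s5.png',np.vstack([a[:,:512],b])[:600])
print(robot.get_obs()['position'],robot.get_obs()['ft_force'])"
```

```text
[0.5445028  0.18145339 0.34716022] [-0.21176759 -1.36377088  0.50575355]
```

View pics/s5.png

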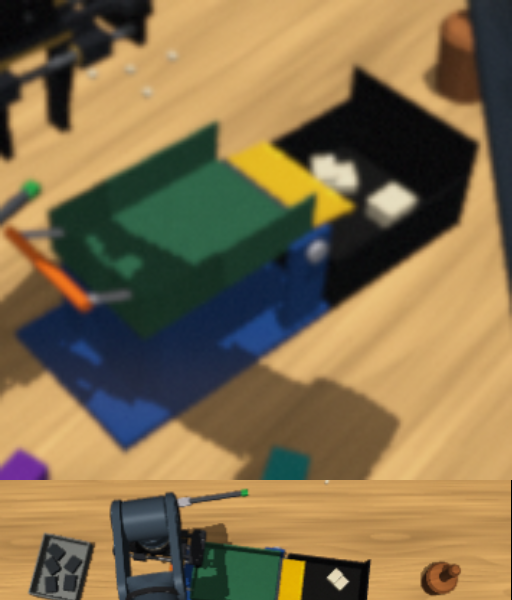

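The tray is level and empty, and the gate is down at (290,180). Both stones rest in the box at (335,172) and (392,203), the bystanders are unmoved, and the gripper is clear. Handing in.

```bash
python3 -c "
from rig import robot
print(robot.hand_in(),robot.get_obs()['time'])"
```

```text
the job is handed in; nothing more can be done
the job is handed in; nothing more can be done
```

The job is done and handed in at about 10.4 s of the 54 s allowed; no verdict came back.

- **What I did:** I pushed the gate down from inside with closed fingers and gripped the handle. I then tipped the tray to about 0.5 rad along its pivot arc, so both stones slid into the catch box. Last, I lowered the tray along the same arc until it seated (22 N upward on the tool), released it and rose clear.
- **Last checks:** The final pictures show the tray level and empty, the gate down and both stones lying in the box. The bin, mallet and chisel look where they started, judged by eye. The gripper was about 16 cm above the handle and touching nothing.
- **What disagreed:** My first pose fit was about 10 px (7–9 mm) off in the wrist view. I refitted it with the wrist picture, and the handle then matched its predicted position to within about 5 px.

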